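# Open a tab-locked canister

## Robot

A 6-joint arm with a two-finger parallel gripper is mounted at the origin on a cart in front of the work surface, level with it; the furniture and walls round the work are solid. World frame = base frame: x ahead of the robot, y to its left, z up, the work surface at z = 0. Lengths are in m, angles in degrees, forces in N, time in s.
With the tool pointing down it reaches from about 0.325 to 0.85 m from the base axis. Payload 15.5 kg.
Tool frame: the origin (TCP) lies between the finger pads, 19 mm behind the fingertips; this is the grasp point; z points along the fingers, y is the line along which they close (so a half turn about z gives the same grasp; the last joint's range is limited). The gripper opens to 91 mm and grips with 3 to 60 N. Pads are 32 mm wide; open, the fingers measure 118 mm over their backs; the gripper's body (76 mm by 178 mm) begins 60 mm behind the grasp point.
Start: joints at [67.408, 28.281, 77.091, -0, 74.628, -5.472], TCP at [0.184, 0.597, 0.233] pointing down, gripper open.
Joint ranges: [-166.48, 166.48], [-47.26, 123.95], [12.59, 153.08], [-70.14, 250.14], [6.76, 159.57], [-176.63, 176.63]. Speed limits (degrees/s): [108.29, 108.29, 147.25, 172.46, 172.46, 172.46].

## Interface

Orientations are given as [roll, pitch, yaw] about the fixed x, y, z axes, in that order (R = Rz(yaw) Ry(pitch) Rx(roll)).
In Python, from rig import robot, get_image gives the robot as it stands. Calls block until the motion is done:
- robot.move_ptp(position, orientation): joint-space move of the TCP to a pose.
- robot.movel(position, ori=None, v=0.15, threshold=None): straight line of the TCP; ori=None keeps the orientation; v is the mean speed in m/s. With threshold (N) it stops when the force on the tool has changed by that much, and returns True; else False.
- robot.movej(angles): joint-space move.
- robot.ungrasp() and robot.grab(squeeze=None): open the fingers fully, or close them until they stop; squeeze is the grip in N (None keeps the last).
- robot.pause(seconds).
- robot.solve_ik(position, orientation): joint angles nearest the present ones, or None.
- robot.read_state(): the state.
- get_image(name): name is "scene" or "top" or "wrist"; returns a dict with "img" (420x560x3 uint8, red, green, blue), "fx", "fy", "cx", "cy" (pixels), "dist" ([k1, k2, p1, p2, k3] as OpenCV has them; the pictures are not rectified), "T" (4x4, takes a point from camera to world coordinates); the wrist camera has in their place "T_tool_cam" (4x4, takes a point from camera to tool coordinates, whose origin is the TCP and whose axes are the flange's). Camera axes: x right, y down, z forward; pixel columns grow to the right and rows downward; lengths in m; the calibration is good to about 2 mm. A picture is of the moment at which its call begins: read the wrist's pose just before it. There is no depth.
A pose or a line that the arm cannot do raises robot.PlanningError and nothing moves.
- robot.job_done(): hands the job in; it is judged then, once.
The state is a dict: "t": time; "joints": joint angles; "dq": joint speeds; "joint_torque": joint torques, N m; "tool_pos": TCP position; "tcp_rot": TCP orientation; "contact_force": force on the tool from outside, world axes, zero at the start; "ft_torque": the same for the moment, N m; "grip_width": finger opening in m; "grasp_force": force on a finger pad.
Only numpy, scipy, OpenCV 4.12 (cv2) and the standard library are available. Lean on these libraries where they do the work, as an engineer would, in place of code of your own. Each camera call takes 0.05 s, during which the arm holds its last target. There are 200 camera calls.

## Task

Open the small aluminium canister: squeeze the cap's two side tabs fully in between the fingers and, keeping them squeezed, turn the cap anticlockwise (seen from above) until you feel it come up against its stop, then lift it straight off and set it down, upright and without dropping it, on the round black rubber pad. Be gentle: do not crush the tabs, force the cap against the stop or pull while it is still locked, and leave the other things on the bench where they are.

Things in the scene. Friction and masses are not known exactly. Their poses are not given: they have to be found in the camera images.
- pot: Aluminium canister fixed to the bench, 80 mm diameter; shoulder 51 mm high. Origin at the centre of its underside, z up. The cap seats with its origin 55 mm above this one and its axes along the pot's (play about 0.04 rad). Contact force between cap and canister must stay below 30 N. A microscope and a splash shield stand to its left: come from there at 0.4 m height or more.
- pot_mouth (a point): Centre of the canister's mouth: neck 42 mm outside, 35 mm inside diameter, 62 mm above the bench. Two dark hooks, 64 mm high, hold the cap's lugs. Hooks and stops sit on a ring set differently each time: the stop is met 0.48 to 1.05 rad anticlockwise of the locked position. It is sprung (14 N m/rad; 30 N about 0.05 rad in). The lugs come free of the hooks 0.06 rad before it.
- pot_notch (a point): One of two notches (at the pot's +y and -y) in the broken wall on the shoulder, radius 30.5 to 36 mm, 62 mm high; here 33 mm from the axis, 56 mm up. In them stand the feet of the cap's tabs, which so lock the cap against turning.
- cap: White plastic cap, 0.12 kg, loose, seated and locked at the start. Origin at the centre of its underside, z up. Disc of 44 mm diameter, top 13 mm above the origin; hub of 22 mm diameter up to 27 mm; a plug below (32.4 mm) centres it in the neck with about 1 mm play. Lugs at +x and -x, grey sliding tabs at +y and -y. Set down, it stands on tab feet and lugs, at the origin's height.
- cap_lug (a point): The cap's lug at its +x, 27 mm from the axis, 2 mm above the cap's origin; 9 mm wide, reaching to radius 29.5 mm; a second one at -x.
- cap_grip (a point): Grip point on the cap's axis between the paddles, 35 mm above its origin (TCP here keeps the fingertips clear of the hooks). Fingers close along the cap's y on the tabs' paddles: each 24 mm wide (along x), 9 to 39 mm above the cap's origin, 66 mm across both when out, 54 mm squeezed in. Force between fingers and cap, both fingers together, must stay below 70 N.
- tab_left (a joint): Slide of the tab at the cap's +y: 0 out, 0.006 m squeezed fully in. Spring: 4 N when out, 12 N when fully in. Its foot is free of the notch beyond 0.004.
- tab_right (a joint): The same for the tab at the cap's -y.
- pad: Round black rubber pad, fixed, 100 mm diameter, 4 mm thick; origin at the centre of its underside, its top is 4 mm above.
- dappen: Bystander: white glass dappen dish, 43 x 43 x 26 mm, loose; origin at the centre of its underside.
- paste: Bystander: paste tube lying flat, 42 x 136 x 32 mm, long along its y, loose; origin at the centre of its underside.
- spatula: Bystander: green-handled mixing spatula lying flat, 28 x 198 x 14 mm, long along its y, loose; origin at the centre of its underside.
- cast: Bystander: white dental cast, 62 x 70 x 29 mm, loose; origin at the centre of its underside.
Things that resemble listed ones, but are neither listed nor needed, are in the scene too. Of the things that look like the cap, the middle-sized one is meant.

How it is judged (in metres and radians):
On the way, in this order (a step that is already met when the one before it is completed fails the run):
1. both tabs are squeezed in by the fingers and the cap, still seated, has been turned by more than 0.4 rad (value of joint each of tab_left, tab_right above 0.004 m and angle between the x axis of cap and the x axis of pot, either way round above 0.4 rad and contact force between the fingers and cap above 3 N and z of cap in the frame of pot below 0.059 m and horizontal distance between cap and pot below 0.004 m), for 0.1 s.
2. the cap is lifted clear of the canister, in the fingers (z of cap in the frame of pot above 0.07 m and contact force between the fingers and cap above 3 N), for 0.1 s.
3. the cap stands on the pad while the fingers still hold it (contact force between cap and pad above 0.2 N and contact force between the fingers and cap above 1 N and horizontal distance between cap and pad below 0.025 m), for 0.05 s.
At the end, for the whole second after the job is handed in: The cap stands upright (within 0.1 rad) on the rubber pad, its centre within 25 mm of the pad's, at rest and released (horizontal distance between cap and pad below 0.025 m and z of cap in the frame of pad between 0.001 and 0.008 m and angle between cap's own z axis and vertical below 0.1 rad and linear speed of cap below 0.02 m/s and contact force between the fingers and cap below 0.1 N); the robot touches nothing.
It fails at once if the cap is forced against the canister with more than 30 N (contact force between cap and pot above 30 N).
It fails at once if the cap's tabs are squeezed with more than 70 N, both fingers together (contact force between the fingers and cap above 70 N).
It fails at once if a bystander is moved by more than 20 mm (distance of any of dappen, paste, spatula, cast from where it was at the start of the episode above 0.02 m).
It also fails if it takes over 69 s, if anything falls off the work surface, if the arm or the gripper's body presses on something with over 40 N, if the wrist force passes 120 N, or if a joint passes its speed limit or range.

## Working session

There is one attempt and no reset: what is moved stays moved. The work goes in short steps, each a Python script; the robot and the scene stay as the last script left them, time stands still between calls to the robot, and variables do not carry over. Pictures are saved under pics/ and viewed, at most 10 in all, crops included, and the job is handed in when it is done.

```bash
mkdir -p pics; ls; python3 - <<'E'
from rig import robot, get_image
import cv2,pickle
for n in("scene","top"):
    d=get_image(n);pickle.dump(d,open(f'pics/{n}.pkl','wb'))
    cv2.imwrite(f'pics/{n}0.png',cv2.resize(d['img'][:,:,::-1],(800,600),interpolation=cv2.INTER_CUBIC))
    print(n,d['fx'],d['fy'],d['cx'],d['cy'],d['dist'],d['T'])
s=robot.read_state();print(s)
E
```

```text
pics
scene 415.8126372915177 415.8126372915177 283.3356953171511 213.4919938891436 [0.01123301 0.         0.         0.         0.        ] [[ 0.6241145  -0.65204185  0.43049101  0.18801952]
 [-0.7813293  -0.52250827  0.34133508 -0.49556835]
 [ 0.00237036 -0.54938741 -0.83556439  0.81287328]
 [ 0.          0.          0.          1.        ]]
top 424.1677982434935 424.1677982434935 280.7050629842821 212.1271320860221 [-0.06602306  0.          0.          0.          0.        ] [[ 0.0084084  -0.99554571  0.09390436  0.47072221]
 [-0.99996193 -0.00859018 -0.00153172 -0.18120009]
 [ 0.00233155 -0.09388791 -0.99558004  0.92521487]
 [ 0.          0.          0.          1.        ]]
{'t': 0.1, 'joints': array([ 6.74077923e+01,  2.83121558e+01,  7.71216010e+01, -6.43535623e-04,
        7.46280847e+01, -5.47070619e+00]), 'dq': array([ 0.03873293, -0.04344285, -0.11820342, -0.01078084,  0.038009  ,
        0.03444131]), 'joint_torque': array([ 5.34844385e-04, -8.80239558e+01, -3.82545233e+01,  7.04884389e-02,
        4.82043705e-02, -2.27280117e-05]), 'tool_pos': array([0.18387248, 0.59702498, 0.23220056]), 'tcp_rot': array([-1.79938381e+02, -5.27826497e-03,  1.62878667e+02]), 'contact_force': array([-0.02290554, -0.4295438 ,  0.05921324]), 'ft_torque': array([-0.02950124, -0.01512894,  0.03293146]), 'grasp_force': 0.0, 'grip_width': 0.09116459476881145}
```

View pics/scene0.png

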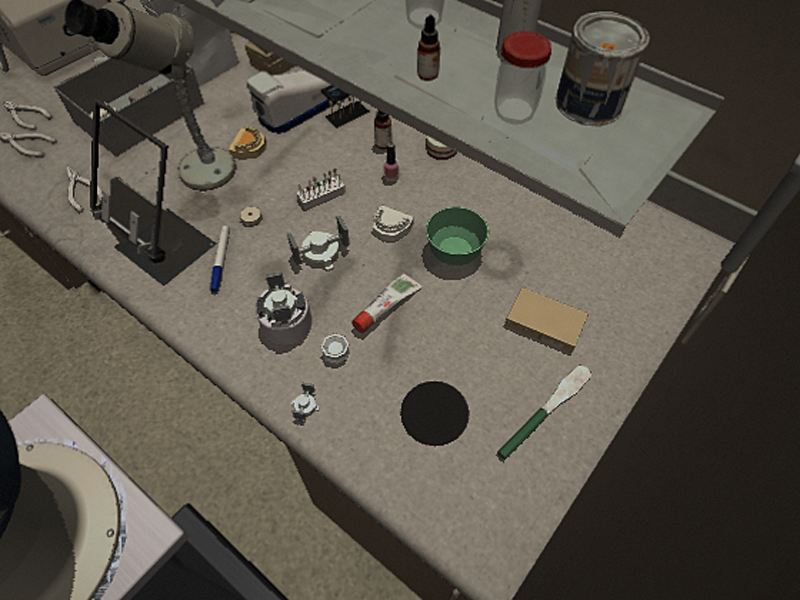

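View pics/top0.png

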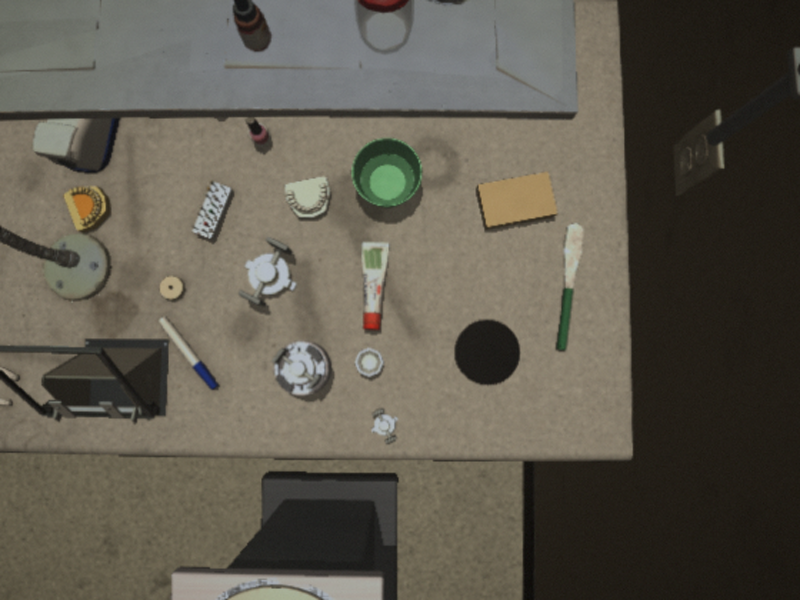

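The top view shows the canister with the capped hub at (302,370) and the black pad at (487,352). The other two cap-like things stand at (268,274) and (384,426). The scene view agrees.

```bash
cat > h.py <<'E'
import numpy as np,cv2,pickle
from scipy.spatial.transform import Rotation as R
def K(d): return np.array([[d['fx'],0,d['cx']],[0,d['fy'],d['cy']],[0,0,1]])
def pose(s):
    T=np.eye(4);T[:3,:3]=R.from_euler('xyz',s['tcp_rot'],degrees=True).as_matrix();T[:3,3]=s['tool_pos'];return T
def ray(d,uv,z,T=None):
    T=d['T'] if T is None else T
    p=cv2.undistortPoints(np.array([[uv]],float),K(d),np.array(d['dist'],float))[0,0]
    r=T[:3,:3]@[p[0],p[1],1]; return T[:3,3]+r*(z-T[2,3])/r[2]
def proj(d,P,T=None):
    T=d['T'] if T is None else T
    Ti=np.linalg.inv(T); rv,_=cv2.Rodrigues(Ti[:3,:3])
    return cv2.projectPoints(np.array(P,float).reshape(-1,3),rv,Ti[:3,3],K(d),np.array(d['dist'],float))[0][:,0]
E
python3 - <<'E'
from h import *
for n,l in(("top",dict(hub=(302,369,.082),pad=(487,352,.004),sm=(384,426,.02),pot=(302,372,.051))),("scene",dict(hub=(281,297,.082),pad=(435,413,.004)))):
    d=pickle.load(open(f'pics/{n}.pkl','rb'))
    for k,(u,v,z) in l.items(): print(n,k,ray(d,(u*.7,v*.7),z))
    im=d['img'];g=im.max(2).astype(float)
    u,v=(487*.7,352*.7) if n=="top" else (435*.7,413*.7)
    m=(g<38).astype(np.uint8)
    num,lab,st,c=cv2.connectedComponentsWithStats(m)
    L=lab[int(v),int(u)];print(st[L],c[L],ray(d,c[L],.004))
from rig import robot
for y in(-160,-70,0,20,40,60,90): print(y,robot.solve_ik([.41,-.15,.4],[180,0,y]))
E
```

```text
top hub [ 0.4572124  -0.04600001  0.082     ]
top pad [ 0.4840575  -0.31383272  0.004     ]
top sm [ 0.37356426 -0.15901956  0.02      ]
top pot [ 0.45242361 -0.04112111  0.051     ]
[ 319  225   44   44 1498] [340.79372497 246.15687583] [ 0.4845822  -0.31360326  0.004     ]
scene hub [ 0.46080116 -0.04481393  0.082     ]
scene pad [ 0.48528699 -0.31688484  0.004     ]
[ 280  267   48   45 1664] [303.67367788 289.09014423] [ 0.48423054 -0.31553057  0.004     ]
-160 [ -27.94154601    4.61320279   85.34277076    0.           90.04402645
 -137.94154601]
-70 [-2.79415460e+01  4.61320279e+00  8.53427708e+01 -2.54444375e-14
  9.00440265e+01  1.32058454e+02]
0 [-2.79415460e+01  4.61320279e+00  8.53427708e+01 -2.54444375e-14
  9.00440265e+01  6.20584540e+01]
20 [-2.79415460e+01  4.61320279e+00  8.53427708e+01 -2.54444375e-14
  9.00440265e+01  4.20584540e+01]
40 [-2.79415460e+01  4.61320279e+00  8.53427708e+01 -2.54444375e-14
  9.00440265e+01  2.20584540e+01]
60 [-2.79415460e+01  4.61320279e+00  8.53427708e+01 -2.54444375e-14
  9.00440265e+01  2.05845399e+00]
90 [-27.94154601   4.61320279  85.34277076   0.          90.04402645
 -27.94154601]
```

```bash
python3 - <<'E'
from h import *
from rig import robot,get_image
s=robot.read_state();p=s['tool_pos']
robot.movel([p[0],p[1],.45],v=.25)
robot.movel([.15,.47,.45],v=.25)
robot.move_ptp([.455,-.045,.42],[180,0,90])
robot.movel([.455,-.045,.27],v=.2)
robot.pause(.3)
s=robot.read_state();d=get_image("wrist");d['Tw']=pose(s)@d['T_tool_cam'];pickle.dump(d,open('pics/w1.pkl','wb'))
print(s['t'],s['tool_pos'],s['tcp_rot'],s['joints'],d['T_tool_cam'],d['fx'],d['dist'],proj(d,[.457,-.045,.082],d['Tw']))
cv2.imwrite('pics/w1.png',cv2.resize(d['img'][:,:,::-1],(800,600),interpolation=cv2.INTER_CUBIC))
E
```

```text
5.1417 [ 0.4552592  -0.04505987  0.27052589] [1.79941743e+02 1.42726901e-02 9.00022867e+01] [-1.31376810e+01  1.23064089e+01  9.64601920e+01 -6.92411748e-04
  7.11734227e+01 -1.31397519e+01] [[-1.17346005e-04 -9.65238024e-01 -2.61372422e-01  7.37351395e-02]
 [ 9.99999978e-01 -1.59208587e-04  1.38990101e-04 -1.10821705e-03]
 [-1.75771265e-04 -2.61372400e-01  9.65238021e-01 -1.52523771e-01]
 [ 0.00000000e+00  0.00000000e+00  0.00000000e+00  1.00000000e+00]] 301.9075033185739 [-0.04121035  0.          0.          0.          0.        ] [[284.23321817 193.53529284]]
```

View pics/w1.png

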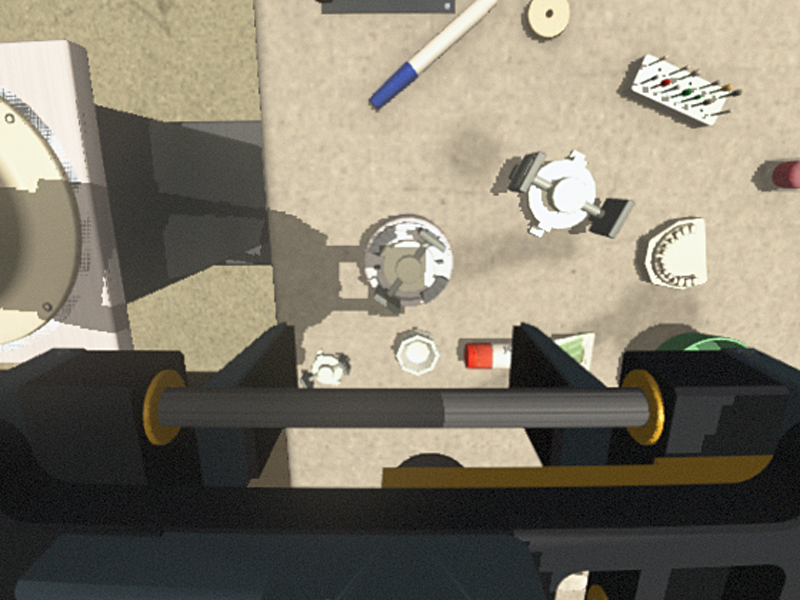

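The wrist view shows the canister at (408,262), its cap's dark paddles at about (432,240) and (386,300). I'll take a closer look.

```bash
python3 - <<'E'
from h import *
from rig import robot,get_image
robot.movel([.458,-.085,.16],v=.2)
robot.pause(.3)
s=robot.read_state();d=get_image("wrist");d['Tw']=pose(s)@d['T_tool_cam'];pickle.dump(d,open('pics/w2.pkl','wb'))
u,v=proj(d,[.458,-.045,.082],d['Tw'])[0];x,y=int(u)-100,max(0,int(v)-75);print(s['t'],u,v,'crop origin',x,y,'scale 4')
cv2.imwrite('pics/w2.png',cv2.resize(d['img'][y:y+150,x:x+200,::-1],(800,600),interpolation=cv2.INTER_CUBIC))
E
```

```text
6.225 282.88948222778066 173.08885527181675 crop origin 182 98 scale 4
```

View pics/w2.png

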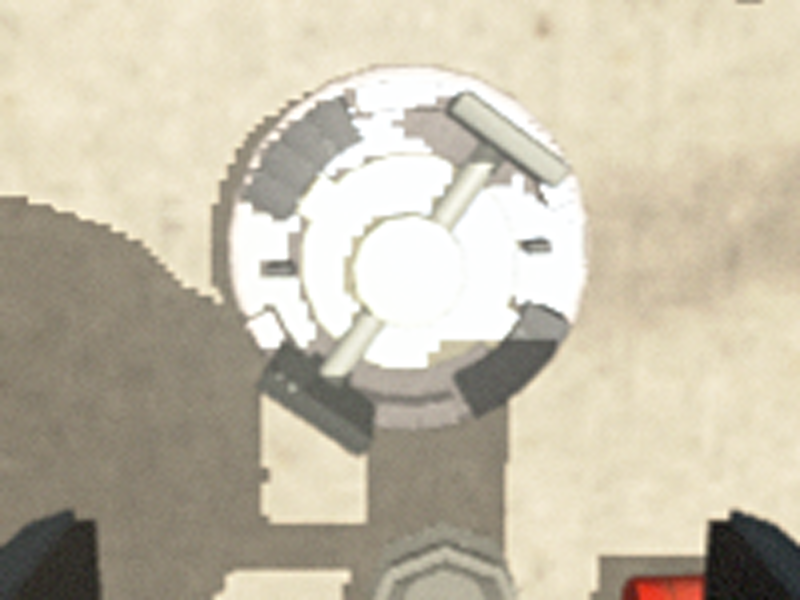

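The close view shows the hub top circle at crop (409,270). The upper paddle's outer top edge runs (467,93) to (570,172), and the lower paddle's outer edge runs about (262,385) to (360,454). The dark hooks are at upper left and lower right.

```bash
python3 - <<'E'
from h import *
from scipy.optimize import least_squares
d=pickle.load(open('pics/w2.pkl','rb'));T=d['Tw']
uv=np.array([(409,270),(467,93),(570,172),(262,385),(360,454)],float)/4+[182,98]-.375
M=np.array([(0,0,.082),(-.012,.033,.094),(.012,.033,.094),(-.012,-.033,.094),(.012,-.033,.094)])
def P(q):
    A=M.copy();A[:,:2]=M[:,:2]@np.array([[np.cos(q[2]),np.sin(q[2])],[-np.sin(q[2]),np.cos(q[2])]])+q[:2];return A
r=least_squares(lambda q:(proj(d,P(q),T)-uv).ravel(),[.458,-.045,-.6])
print(r.x,np.degrees(r.x[2]),r.fun.reshape(-1,2)*4)
q=r.x;im=d['img'][:,:,::-1].copy();im=cv2.resize(im[98:248,182:382],(800,600),interpolation=cv2.INTER_CUBIC)
t=np.linspace(0,2*np.pi,90)
for rad,z,c in((.04,.051,(0,0,255)),(.022,.068,(255,0,0)),(.011,.082,(0,180,0))):
    cv2.polylines(im,[np.int32((proj(d,np.c_[q[0]+rad*np.cos(t),q[1]+rad*np.sin(t),0*t+z],T)-[182,98]+.375)*4)],1,c)
for p in proj(d,P(q),T): cv2.circle(im,tuple(np.int32((p-[182,98]+.375)*4)),4,(255,0,255),-1)
for th in(0,np.pi): # lugs
    p=[q[0]+.027*np.cos(q[2]+th),q[1]+.027*np.sin(q[2]+th),.057]
    cv2.circle(im,tuple(np.int32((proj(d,p,T)[0]-[182,98]+.375)*4)),5,(0,255,255),-1)
cv2.imwrite('pics/w2o.png',im)
from rig import robot
for yaw in(-52.0,52,128,-128): pass
a=np.degrees(q[2])
for k in range(-2,3):
    yaw=a+90+90+180*k  # tool y (roll 180: y_tool=(sin yaw,-cos yaw)) along cap y dir a+90 -> yaw=a+180
    print(yaw,robot.solve_ik([q[0],q[1],.15],[180,0,a+180*k]))
E
```

```text
[ 0.45910265 -0.03933166 -0.62529616] -35.82683088150421 [[ 1.86053959  2.32511346]
 [-0.20787715 -5.74608879]
 [ 5.28010085 -2.44510903]
 [-7.26983388  1.80748203]
 [ 0.18671425  5.62170709]]
-215.8268308815042 [-1.23283404e+01  2.18749030e+01  1.05385961e+02 -2.54444375e-14
  5.27391356e+01  1.13498490e+02]
-35.82683088150421 [-12.32834044  21.87490296 105.38596139   0.          52.73913565
 -66.50150956]
144.1731691184958 [-1.23283404e+01  2.18749030e+01  1.05385961e+02 -2.54444375e-14
  5.27391356e+01  1.13498490e+02]
324.1731691184958 [-12.32834044  21.87490296 105.38596139   0.          52.73913565
 -66.50150956]
504.1731691184958 [-1.23283404e+01  2.18749030e+01  1.05385961e+02 -2.54444375e-14
  5.27391356e+01  1.13498490e+02]
```

View pics/w2o.png

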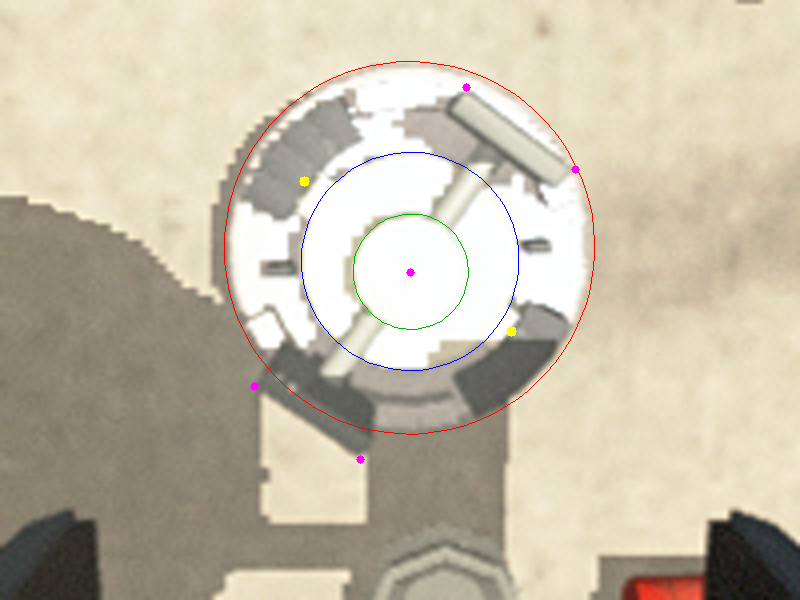

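The overlay fits to about 1 mm. The y coordinate differs by about 5 mm from the top camera, so I'll take a second view with the wrist turned to the grasp yaw to separate out the camera mount error.

```bash
python3 - <<'E'
from h import *
from rig import robot,get_image
robot.move_ptp([.423,-.013,.16],[180,0,-35.8])
robot.pause(.3)
s=robot.read_state();d=get_image("wrist");d['Tw']=pose(s)@d['T_tool_cam'];pickle.dump(d,open('pics/w3.pkl','wb'))
u,v=proj(d,[.459,-.041,.082],d['Tw'])[0];x,y=int(u)-100,max(0,int(v)-75);print(s['t'],u,v,'crop origin',x,y)
cv2.imwrite('pics/w3.png',cv2.resize(d['img'][y:y+150,x:x+200,::-1],(800,600),interpolation=cv2.INTER_CUBIC))
E
```

```text
8.6667 283.4268962933539 164.4416148958043 crop origin 183 89
```

View pics/w3.png

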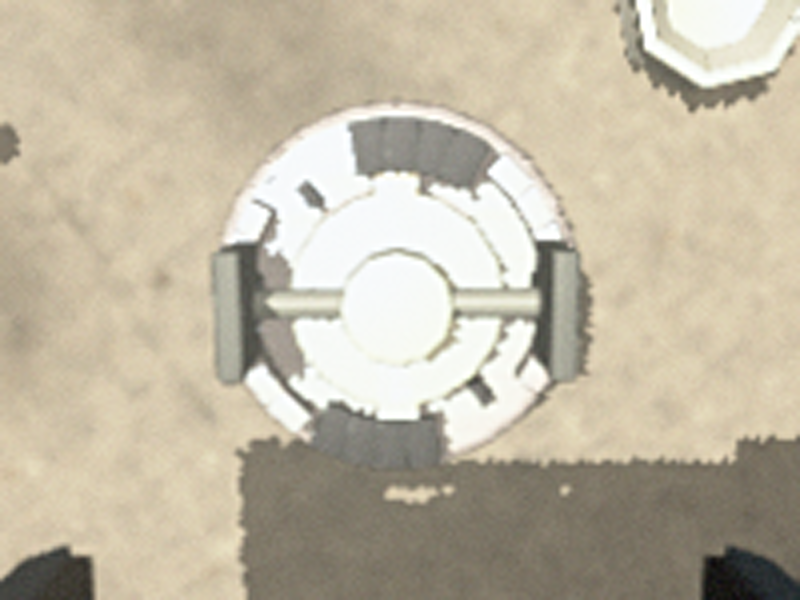

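This view is clear. The hub is at crop (397,306). The outer paddle top corners are left (213,252), (218,382) and right (578,252), (578,378), and the grasp yaw is nearly square.

```bash
python3 - <<'E'
from h import *
from scipy.optimize import least_squares
D=[]
M=np.array([(0,0,.082),(-.012,.033,.094),(.012,.033,.094),(-.012,-.033,.094),(.012,-.033,.094)])
for n,o,u in(('w2',(182,98),[(409,270),(467,93),(570,172),(262,385),(360,454)]),('w3',(183,89),[(397,306),(218,382),(213,252),(578,378),(578,252)])):
    d=pickle.load(open(f'pics/{n}.pkl','rb'));D.append((d,np.array(u)/4+o-.375))
def P(q):
    A=M.copy();c,s=np.cos(q[2]),np.sin(q[2]);A[:,:2]=M[:,:2]@np.array([[c,s],[-s,c]])+q[:2];return A
def f(q):
    out=[]
    for d,uv in D:
        Ttc=d['T_tool_cam'];B=d['Tw']@np.linalg.inv(Ttc);C=Ttc.copy();C[:3,3]+=q[3:6]
        out.append((proj(d,P(q),B@C)-uv).ravel())
    return np.concatenate(out)
r=least_squares(f,[.458,-.045,-.6,0,0,0],x_scale=.01)
print(r.x.round(4),np.degrees(r.x[2]),(r.fun.reshape(-1,2)*4).round(1))
E
```

```text
[ 4.590e-01 -3.930e-02 -6.216e-01  5.000e-04 -1.000e-04 -4.400e-03] -35.61336072541789 [[ 2.   2.1]
 [-1.9 -2.4]
 [ 1.7 -1.2]
 [-3.7 -0. ]
 [ 2.   2.1]
 [-0.2  2.2]
 [ 2.7 -1.1]
 [ 2.5 -1. ]
 [-4.7  1.8]
 [-0.3 -2.2]]
```

```bash
python3 - <<'E'
from h import *
from rig import robot,get_image
def rep(k):
    s=robot.read_state();print(k,round(s['t'],2),s['tool_pos'].round(4),s['tcp_rot'].round(2),'F',s['contact_force'].round(2),'M',s['ft_torque'].round(3),'w',round(s['grip_width'],4),'g',round(s['grasp_force'],2),'j6',s['joints'][5].round(1))
p=[.4590,-.0393];o=[180,0,-35.6]
robot.move_ptp([*p,.15],o)
print(robot.movel([*p,.09],o,v=.06,threshold=4)); robot.pause(.2); rep('down')
robot.grab(6);robot.pause(.2);rep('g6')
robot.grab(14);robot.pause(.2);rep('g14')
robot.grab(20);robot.pause(.2);rep('g20')
E
```

```text
False
down 10.37 [ 0.4592 -0.0393  0.0903] [-1.7999e+02 -3.0000e-02 -3.5600e+01] F [-0.16 -0.04 -0.92] M [ 0.003  0.21  -0.025] w 0.0916 g 0.0 j6 113.3
g6 11.22 [ 0.459  -0.0393  0.09  ] [-1.80e+02 -1.00e-02 -3.56e+01] F [-0.87 -0.29  2.97] M [ 0.106  0.182 -0.014] w 0.0628 g 6.0 j6 113.3
g14 11.66 [ 0.459  -0.0393  0.0901] [-1.80e+02 -1.00e-02 -3.56e+01] F [-0.76  0.13  6.32] M [ 0.047  0.331 -0.031] w 0.0537 g 14.01 j6 113.3
g20 12.07 [ 0.459  -0.0393  0.0902] [-1.80e+02 -1.00e-02 -3.56e+01] F [-1.29 -0.27  7.6 ] M [-0.013  0.395 -0.022] w 0.0535 g 20.02 j6 113.3
```

```bash
python3 - <<'E'
from h import *
from rig import robot
s=robot.read_state();j0=s['joints'].copy();a=0;base=None
while a<62:
    a+=4 if a<20 else .7
    j=j0.copy();j[5]-=a;robot.movej(j);robot.pause(.05)
    s=robot.read_state();m=s['ft_torque'][2];F=s['contact_force']
    print(round(a,1),round(s['t'],2),s['tcp_rot'][2].round(2),'Mz',m.round(3),'F',F.round(1),'w',round(s['grip_width'],4))
    if a<20 and abs(m)>.45: print('early resistance');break
    if a>=20:
        if base is None: base=m
        if abs(m-base)>.2: break
E
```

```text
4 12.38 -31.72 Mz 0.087 F [-1.  -1.   3.4] w 0.0534
8 12.68 -27.77 Mz 0.099 F [0.4 0.4 4.9] w 0.0536
12 12.97 -23.72 Mz 0.072 F [-0.4 -0.5  4.8] w 0.0537
16 13.28 -19.73 Mz 0.019 F [-0.7 -0.7  4.9] w 0.0534
20 13.57 -15.73 Mz 0.088 F [-0.2 -0.7  5.7] w 0.0532
20.7 13.88 -15.04 Mz -0.058 F [ 0.4 -0.5  5. ] w 0.0531
21.4 14.18 -14.34 Mz -0.044 F [-0.1 -1.3  4.2] w 0.0533
22.1 14.47 -13.64 Mz -0.022 F [ 0.  -0.3  4.8] w 0.0535
22.8 14.78 -12.93 Mz -0.053 F [-0.1 -0.3  5.4] w 0.0536
23.5 15.07 -12.24 Mz -0.024 F [-0.7 -0.8  5.6] w 0.0534
24.2 15.38 -11.53 Mz -0.018 F [-0.4  0.5  4.4] w 0.0535
24.9 15.68 -10.84 Mz -0.021 F [0.7 0.2 4.5] w 0.0535
25.6 15.97 -10.14 Mz 0.026 F [-0.4 -0.   6.1] w 0.0533
26.3 16.27 -9.44 Mz -0.005 F [ 0.2 -0.8  5.7] w 0.0537
27.0 16.57 -8.74 Mz -0.005 F [ 0.6 -0.3  5.8] w 0.0535
27.7 16.88 -8.04 Mz -0.026 F [-0.1 -0.   4.4] w 0.0534
28.4 17.18 -7.34 Mz -0.161 F [-0.6  0.4  5.2] w 0.0534
```

```bash
python3 - <<'E'
from h import *
from rig import robot
s=robot.read_state();j0=s['joints'].copy();a=0
while a<33:
    j=j0.copy();j[5]-=a;robot.movej(j);robot.pause(.1)
    M=[]
    for _ in range(4): s=robot.read_state();M.append(s['ft_torque'][2]);robot.pause(.02)
    m=np.mean(M)
    print(round(a,1),round(s['t'],2),s['tcp_rot'][2].round(2),'Mz',m.round(3),'F',s['contact_force'].round(1))
    if m<-.26: break
    a+=.5
E
```

```text
0 17.57 -7.37 Mz -0.101 F [-0.5  0.3  4.6]
0.5 17.99 -6.86 Mz -0.163 F [0.3 0.3 4.9]
1.0 18.41 -6.37 Mz -0.204 F [-0.2 -0.   4.7]
1.5 18.82 -5.87 Mz -0.286 F [-0.4 -0.2  5.2]
```

```bash
python3 - <<'E'
from h import *
from rig import robot,get_image
def rep(k):
    s=robot.read_state();print(k,round(s['t'],2),s['tool_pos'].round(4),s['tcp_rot'].round(2),'F',s['contact_force'].round(2),'M',s['ft_torque'].round(3),'w',round(s['grip_width'],4),'g',round(s['grasp_force'],2));return s
j=robot.read_state()['joints'];j[5]+=1.3;robot.movej(j);robot.pause(.2);s=rep('back')
p=s['tool_pos'];o=[180,0,s['tcp_rot'][2]]
for z in(.093,.096,.100,.110):
    h=robot.movel([.4590,-.0393,z],o,v=.03,threshold=14);rep(z)
    if h: print('STOPPED');break
else:
    robot.movel([.4590,-.0393,.20],o,v=.12);robot.pause(.1);rep('up')
    d=get_image("wrist");cv2.imwrite('pics/w4.png',d['img'][:,:,::-1])
E
```

```text
back 19.29 [ 0.4591 -0.0393  0.0902] [-1.80e+02 -3.00e-02 -7.16e+00] F [0.27 0.67 5.23] M [-0.049  0.199 -0.128] w 0.0532 g 20.02
0.093 19.54 [ 0.4587 -0.0392  0.093 ] [ 1.80e+02  3.00e-02 -7.15e+00] F [-0.79 -0.26  0.01] M [-0.01   0.363 -0.122] w 0.0535 g 20.0
0.096 19.79 [ 0.4591 -0.0393  0.0962] [ 1.80e+02 -2.00e-02 -7.15e+00] F [ 0.01  0.36 -1.72] M [-0.058  0.167  0.024] w 0.0534 g 19.99
0.1 20.07 [ 0.4592 -0.0393  0.1002] [ 1.80e+02 -3.00e-02 -7.15e+00] F [ 0.11  0.92 -0.5 ] M [-0.081  0.174 -0.01 ] w 0.0533 g 19.99
0.11 20.56 [ 0.4591 -0.0393  0.1102] [ 1.80e+02 -3.00e-02 -7.15e+00] F [-0.33 -0.66 -1.54] M [-0.055  0.162 -0.014] w 0.0536 g 19.99
up 21.56 [ 0.4585 -0.0392  0.1992] [-1.7999e+02  9.0000e-02 -7.1600e+00] F [-1.28  0.81 -0.74] M [-0.053  0.17   0.026] w 0.0532 g 19.99
```

View pics/w4.png

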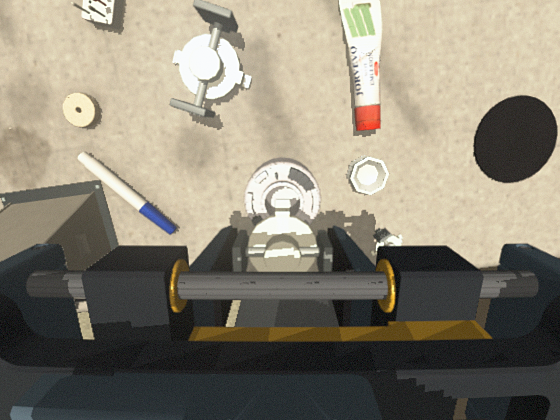

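The cap hangs upright in the fingers and the canister is open. The pad is visible at (515,139). I'll go to the pad, check its position with the wrist image, and lower.

```bash
python3 - <<'E'
from h import *
from rig import robot,get_image
def rep(k):
    s=robot.read_state();print(k,round(s['t'],2),s['tool_pos'].round(4),s['tcp_rot'].round(2),'F',s['contact_force'].round(2),'w',round(s['grip_width'],4),'g',round(s['grasp_force'],2));return s
o=[180,0,-7.16]
robot.movel([.44,-.25,.20],o,v=.15);robot.pause(.3)
s=rep('side');d=get_image("wrist");C=d['T_tool_cam'].copy();C[2,3]-=.0044;T=pose(s)@C
g=d['img'].max(2);n,l,st,c=cv2.connectedComponentsWithStats((g<38).astype(np.uint8))
for i in range(1,n):
    if st[i,4]>800: 
        P=ray(d,c[i],.004,T);print(st[i],c[i].round(1),P.round(4))
print('expected px',proj(d,[.4844,-.3145,.004],T))
cv2.imwrite('pics/w5.png',d['img'][:,:,::-1])
E
```

```text
side 23.47 [ 0.4401 -0.2497  0.2   ] [180.    -0.    -7.14] F [ 0.28 -0.55 -0.66] w 0.0536 g 19.99
[ 370  247  108   79 1587] [409.6 274.8] [ 0.309  -0.4006  0.004 ]
[ 128  296  432   78 7966] [365.2 353.4] [ 0.1935 -0.3373  0.004 ]
[   0  299   46   64 1470] [ 15.2 334.1] [0.2811 0.1551 0.004 ]
[504 395  46  25 929] [527.5 407.8] [ 0.0493 -0.5888  0.004 ]
expected px [[333.0227503  146.22055559]]
```

```bash
python3 - <<'E'
from h import *
from rig import robot
im=cv2.imread('pics/w5.png');g=im.max(2);print(g[146,333],g[130:160:10,300:370:10])
d=pickle.load(open('pics/w3.pkl','rb'));C=d['T_tool_cam'].copy();C[2,3]-=.0044
T=pose(robot.read_state())@C
for th in(50,65,80):
    n,l,st,c=cv2.connectedComponentsWithStats((g<th).astype(np.uint8));i=l[146,333]
    print(th,i,st[i],c[i],ray(d,c[i],.004,T))
    a,b=st[i][:2]+st[i][2:4]/2;print('box centre',ray(d,(a,b),.004,T))
E
```

```text
73 [[86 77 72 74 74 72 66]
 [85 81 76 70 63 70 69]
 [84 79 74 74 68 72 72]]
50 0 [     0      0    560    420 203817] [274.92625738 188.58661937] [ 0.44364537 -0.24238449  0.004     ]
box centre [ 0.41671024 -0.24504161  0.004     ]
65 0 [     0      0    560    420 181324] [278.52678079 168.18123359] [ 0.46718655 -0.24972379  0.004     ]
box centre [ 0.41671024 -0.24504161  0.004     ]
80 13 [ 303  101   74   87 4112] [343.17144942 147.22932879] [ 0.48194898 -0.3266387   0.004     ]
box centre [ 0.48547373 -0.32324451  0.004     ]
```

View pics/w5.png

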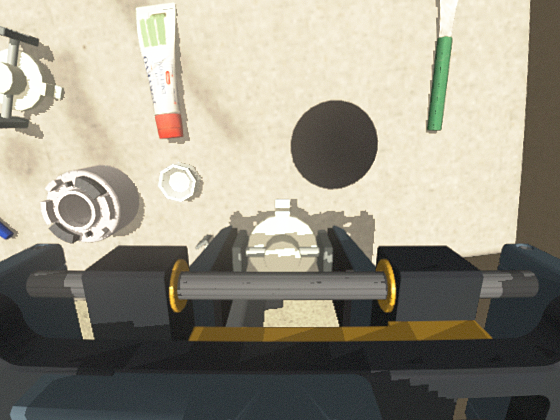

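The pad is at about (334,144), within 2 px of the predicted (333,146), so its position (0.485,-0.315) is confirmed. I'll lower now.

```bash
python3 - <<'E'
from h import *
from rig import robot,get_image
def rep(k):
    s=robot.read_state();print(k,round(s['t'],2),s['tool_pos'].round(4),s['tcp_rot'].round(2),'F',s['contact_force'].round(2),'w',round(s['grip_width'],4),'g',round(s['grasp_force'],2));return s
o=[180,0,-7.16];p=[.485,-.315]
robot.movel([*p,.15],o,v=.15)
robot.movel([*p,.055],o,v=.1);robot.pause(.3);rep('above')
h=robot.movel([*p,.034],o,v=.012,threshold=4);robot.pause(.3);rep(('contact',h))
E
```

```text
above 25.69 [ 0.4851 -0.3151  0.0553] [ 1.7998e+02 -3.0000e-02 -7.1600e+00] F [ 0.04  0.59 -1.79] w 0.0532 g 19.99
('contact', True) 27.22 [ 0.485  -0.315   0.0391] [-180.      0.     -7.16] F [-1.    0.27  9.69] w 0.0538 g 20.02
```

```bash
python3 - <<'E'
from h import *
from rig import robot,get_image
o=[180,0,-7.16]
robot.grab(8);robot.pause(.1);robot.ungrasp();robot.pause(.3)
robot.movel([.485,-.315,.10],o,v=.05);robot.movel([.485,-.315,.2],o,v=.15)
robot.movel([.42,-.315,.25],o,v=.15);robot.pause(.3)
s=robot.read_state();print(s['t'],s['grip_width'],s['contact_force'])
d=get_image("wrist");cv2.imwrite('pics/w6.png',d['img'][:,:,::-1])
E
```

```text
31.6917 0.09117453641061378 [-0.32205444 -0.31165589 -0.29528777]
```

View pics/w6.png

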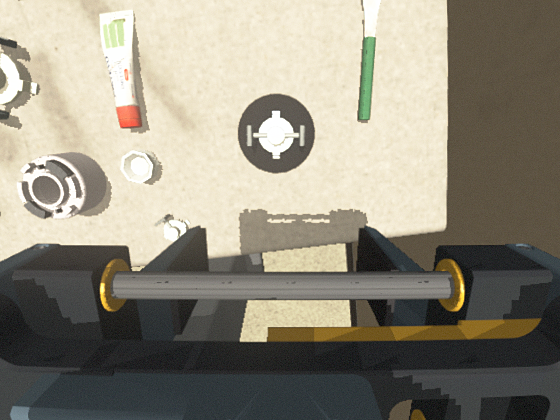

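The cap stands upright at (276,134), centred on the pad, and the gripper is clear.

```bash
python3 -c "
from rig import robot
print(robot.job_done())"
```

```text
the job is handed in; nothing more can be done
None
```

I unlocked the cap, turned it to its stop, lifted it off and set it upright in the centre of the black pad, and I've handed the job in; the hand-in call did not return a verdict.

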